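# Set the tasting clock to three

### The arm

A 6-joint arm with a two-finger parallel gripper is mounted at the origin on a cart in front of the work surface, level with it; the furniture and walls round the work are solid. World frame = base frame: x ahead of the robot, y to its left, z up, the work surface at z = 0. Lengths are in m, angles in rad, forces in N, time in s.
With the tool pointing down it reaches from about 0.25 to 0.85 m from the base axis. Payload 12.5 kg.
Tool frame: the origin (TCP) lies on the centre line of the jaws, within the pads' length; the fingertips stand 25 mm ahead of it and the grasp point (between the pads) lies 6 mm ahead of it; z points along the fingers, y is the line along which they close (so a half turn about z gives the same grasp; the last joint's range is limited). The gripper opens to 93 mm and grips with 3 to 60 N. Pads are 15 mm wide; open, the fingers measure 128 mm over their backs; the gripper's body (75 mm by 188 mm) begins 65 mm behind the grasp point.
Start: joints at [1.083, 0.351, 1.652, -0, 1.139, -0.085], TCP at [0.216, 0.506, 0.244] pointing down, gripper open.
Joint ranges: [-2.75, 2.75], [-0.79, 2.1], [0.01, 2.65], [-1.57, 4.71], [0.07, 3.14], [-2.87, 2.87]. Speed limits (rad/s): [2.22, 2.22, 2.79, 3.14, 3.14, 3.14].

### API

Orientations are given as a rotation vector (axis times angle).
In Python, from plant import robot gives the robot as it stands. The module is installed in compiled form; this text tells all that it offers. Calls block until the motion is done:
- robot.goto(position, orientation): joint-space move of the TCP to a pose.
- robot.move_l(position, rot=None, speed=0.15): straight line of the TCP; rot=None keeps the orientation; speed is the mean speed in m/s.
- robot.set_joints(angles): joint-space move.
- robot.command_gripper(opening, f_grip=None): opening from 0.0 (shut) to 1.0 (fully open); f_grip is the grip in N (None keeps the last); returns when the fingers have stopped.
- robot.dwell(seconds).
- robot.ik(position, orientation): joint angles nearest the present ones, or None.
- robot.state(): the state.
- robot.capture(name): name is "scene" or "top"; returns the picture (420x560x3 uint8, blue, green, red); there is no depth.
- robot.calibration(name): a dict with "camera_matrix" (3x3 intrinsics, pixels), "R" (3x3) and "t" (3): a world point X has camera coordinates R X + t. Camera axes: x right, y down, z forward; pixel columns grow to the right and rows downward; lengths in m; the calibration is good to about 2 mm. A picture is of the moment at which its call begins. calibration takes no time and is no camera call.
A pose or a line that the arm cannot do raises robot.IKError and nothing moves.
- robot.finish_job(): hands the job in; it is judged then, once.
The state is a dict: "time_s": time; "joint_pos": joint angles; "qd": joint speeds; "joint_efforts": joint torques, N m; "position": TCP position; "tool_rot": TCP orientation; "wrist_force": force on the tool from outside, world axes, zero at the start; "wrist_torque": the same for the moment, N m; "finger_gap": opening from 0.0 (shut) to 1.0 (fully open); "gripper_force": force on a finger pad.
Only numpy, scipy, OpenCV 4.12 (cv2) and the standard library are available. Lean on these libraries where they do the work, as an engineer would, in place of code of your own. Each camera call takes 0.05 s, during which the arm holds its last target. There are 200 camera calls.

### The job

The next chocolate tasting is at three: set the hands of the wooden clock that lies on the table to three o'clock, the long hand pointing at twelve (the double bar) and the short hand at three. Gently push each hand round by its little upright peg, with the fingertips and either way round; pick nothing up, leave the clock where it lies and leave the things beside it alone.

Things in the scene. Friction and masses are not known exactly. Their poses are not given: they have to be found in the camera images.
- clock: Tasting clock: flat round light-wood dial, face up, 240 mm across, 18 mm thick, about 1.8 kg, loose on a rubber foot. Origin: centre of its underside. x axis: to twelve o'clock (two bars side by side; 3, 6, 9 have one broad 20 mm bar, other hours a thin 10 mm one), on the side away from the robot give or take 20 degrees. y axis: to nine, so three is at -y. Hours run clockwise seen from above.
- long_hand_peg (a point): Centre of the top of the long hand's peg: upright dark steel pin with a free-turning sleeve, 12 mm in diameter, 90 mm from the clock's centre, its top 78 mm above the table. It stands on the hand, a flat bar 98 mm long, 9 mm wide, 21.5 to 25.5 mm above the table.
- short_hand_peg (a point): Centre of the top of the short hand's peg: upright dark steel pin with a free-turning sleeve, 12 mm in diameter, 42 mm from the clock's centre, its top 78 mm above the table. It stands on the hand, a flat bar 54 mm long, 9 mm wide, 30 to 34 mm above the table, which passes over the long bar and inside the long hand's peg. A brass cap at the centre reaches 38.5 mm.
- long_hand (a joint): Angle of the long hand about the clock's centre in rad, clockwise from above, 0 at twelve o'clock, pi/2 at three; whole turns (2 pi) more or less are the same place. It turns without stops, with light friction (0.06 N m), and stays where it is left.
- short_hand (a joint): Angle of the short hand, measured in the same way. It turns on its own, with the same light friction, without stops, and stays where it is left.
- tin: Bystander: round cocoa tin with a pale lid, 64 mm across and 64 mm high, standing beside the clock. Origin: centre of its underside.
- ribbon: Bystander: spool of ribbon, 53 mm across, 22 mm high, lying flat beside the clock. Origin: centre of its underside.
- pack: Bystander: flat box of sweets, 46 x 96 x 22 mm, lying to the right of the clock. Origin: centre of its underside.

How it is judged:
By the outcome, as a careful person would: the job done as asked, in the order asked, and still so for the second after the job is handed in, with the robot touching nothing.
It also fails if it takes over 61 s, if anything falls off the work surface, if the arm or the gripper's body presses on something with over 40 N, if the wrist force passes 120 N, or if a joint passes its speed limit or range.

## Working session

There is one attempt and no reset: what is moved stays moved. The work goes in short steps, each a Python script; the robot and the scene stay as the last script left them, time stands still between calls to the robot, and variables do not carry over. Pictures are saved under pics/ and viewed, at most 10 in all, crops included, and the job is handed in when it is done.

```bash
mkdir -p pics; python3 - <<'E'
from plant import robot
import cv2
for n in ("scene","top"):
    im=robot.capture(n); cv2.imwrite(f"pics/{n}0.png",im)
    c=robot.calibration(n); print(n,c["camera_matrix"],c["R"],c["t"])
s=robot.state();print(s["time_s"],s["position"],s["tool_rot"])
E
```

```text
scene [[519.36222154   0.         289.82244345]
 [  0.         519.36222154 210.50193086]
 [  0.           0.           1.        ]] [[ 0.89616294 -0.44371962 -0.00220974]
 [-0.23863468 -0.47775058 -0.84546312]
 [ 0.37409287  0.75820003 -0.53402925]] [-0.51963617  0.19269376  1.35464377]
top [[385.36598187   0.         281.24236461]
 [  0.         385.36598187 211.90789327]
 [  0.           0.           1.        ]] [[-0.01343413 -0.99978911  0.01553245]
 [-0.99140279  0.01129626 -0.13035683]
 [ 0.13015388 -0.01715015 -0.99134547]] [-0.01671618  0.57209469  0.90400299]
0.1 [0.21544161 0.50577504 0.24317119] [-6.28376783e-01 -3.07778921e+00  1.46906534e-03]
```

View pics/top0.png

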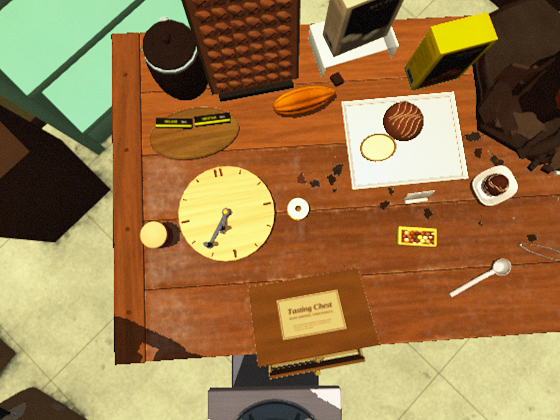

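View pics/scene0.png

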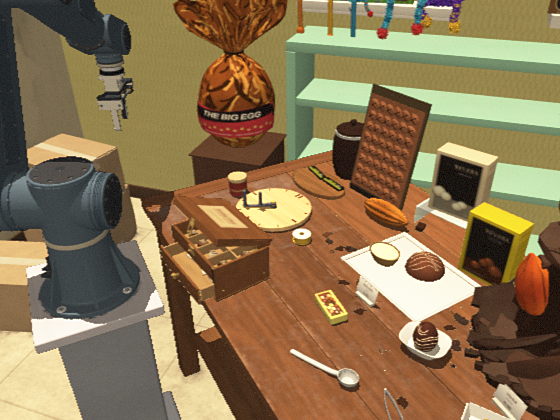

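```bash
cat > h.py <<'E'
import numpy as np, cv2
from plant import robot
def ray(n,uv,z):
    c=robot.calibration(n); K,R,t=c["camera_matrix"],np.array(c["R"]),np.array(c["t"])
    C=-R.T@t; d=R.T@np.linalg.solve(K,[uv[0],uv[1],1.])
    return C+d*(z-C[2])/d[2]
def proj(n,X):
    c=robot.calibration(n); p=c["camera_matrix"]@(np.array(c["R"])@np.array(X)+c["t"]); return p[:2]/p[2]
E
python3 - <<'E'
from h import *
im=cv2.imread("pics/top0.png")
hsv=cv2.cvtColor(im,cv2.COLOR_BGR2HSV)
print(hsv[200,200],hsv[180,240])
m=cv2.inRange(hsv,(15,60,150),(35,255,255))
m[:, :170]=0;m[:,285:]=0;m[:160]=0;m[265:]=0
cs=max(cv2.findContours(m,cv2.RETR_EXTERNAL,cv2.CHAIN_APPROX_NONE)[0],key=cv2.contourArea)
P=np.array([ray("top",p[0],.018)[:2] for p in cs])
(c,r)=cv2.minEnclosingCircle((P*1000).astype(np.float32)); e=cv2.fitEllipse((P*1000).astype(np.float32)); print(c,r,e)
for n,uv,z in (("tin",(152,235),.064),("ribbon",(298,209),.022),("pack",(417,237),.022)): print(n,ray("top",uv,z))
a=cv2.resize(im[160:268,130:280],None,fx=5.3,fy=5.3,interpolation=cv2.INTER_CUBIC); cv2.imwrite("pics/ctop.png",a)
s=cv2.imread("pics/scene0.png")
a=cv2.resize(s[165:240,220:325],None,fx=7.5,fy=7.5,interpolation=cv2.INTER_CUBIC); cv2.imwrite("pics/cscene.png",a)
E
```

```text
[ 27 125 252] [ 26 130 252]
(576.0582275390625, 114.06206512451172) 121.47176361083984 ((574.8260498046875, 113.75138854980469), (237.38284301757812, 237.77853393554688), 105.29923248291016)
tin [0.51725022 0.28025674 0.064     ]
ribbon [ 0.58071075 -0.06588768  0.022     ]
pack [ 0.50738505 -0.35948367  0.022     ]
```

View pics/ctop.png

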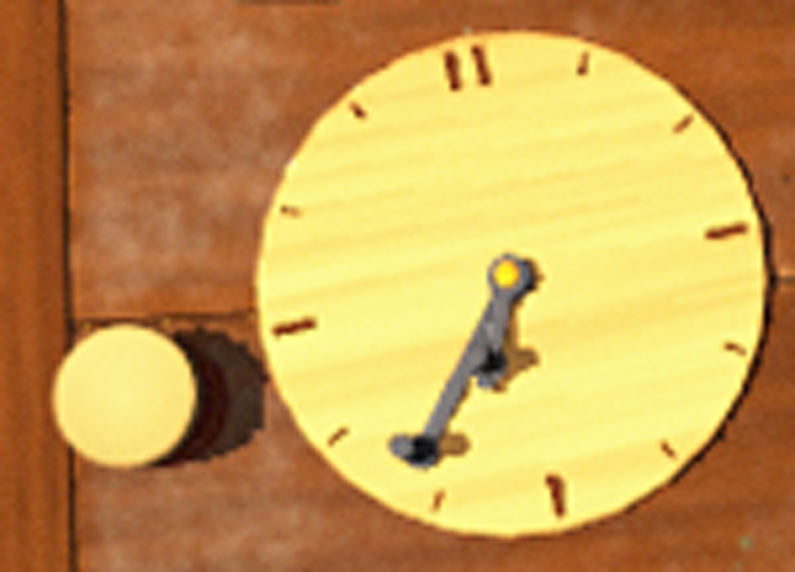

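View pics/cscene.png

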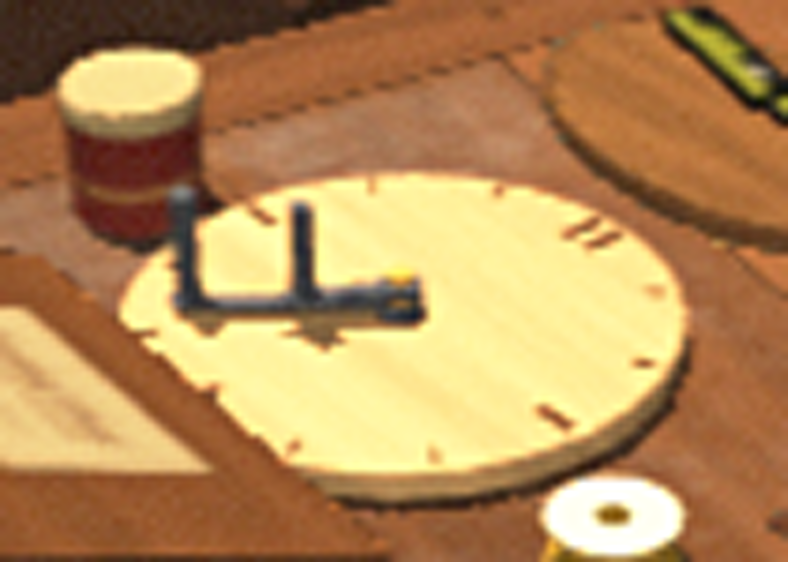

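```bash
python3 - <<'E'
from h import *
T=lambda p:(np.array(p)+.5)/5.3+[130,160]-.5
S=lambda p:(np.array(p)+.5)/7.5+[220,165]-.5
f=lambda n,p,z:ray(n,(T if n=="top" else S)(p),z)[:2]
c=robot.calibration("top");print("C",-np.array(c["R"]).T@c["t"])
b={k:f("top",p,.018) for k,p in {12:(468,68),3:(727,231),6:(557,497),9:(295,326)}.items()}
bs={k:f("scene",p,.018) for k,p in {12:(592,232),3:(555,417)}.items()}
c0=np.mean(list(b.values()),0)
print(b,bs,"c",c0,"cap",f("top",(508,272),.0385),"capscene",f("scene",(403,280),.0385))
d=b[12]-b[6];e=b[9]-b[3]; print("yaw",np.arctan2(d[1],d[0]),np.arctan2(-e[0],e[1]))
yaw=np.arctan2(d[1]-e[0],d[0]+e[1])
for l,n,p in (("L","top",(400,445)),("L","scene",(182,190)),("S","top",(486,378)),("S","scene",(300,206))):
    q=f(n,p,.078); v=q-c0; print(l,n,q,np.hypot(*v),"clk",np.degrees(yaw-np.arctan2(v[1],v[0]))%360)
for z in (.05,.1,.15):print("chest far edge", z, [ray("top",p,z)[:2].round(3) for p in ((250,283),(362,270),(378,345))])
print("chest scene",[ray("scene",p,.1)[:2].round(3) for p in ((270,240),(270,275))])
E
```

```text
C [ 0.44929221 -0.00767139  0.97101536]
{12: array([0.67666285, 0.13426579]), 3: array([0.59683884, 0.01175179]), 6: array([0.47305556, 0.09152726]), 9: array([0.55414945, 0.21394106])} {12: array([0.67864418, 0.13537858]), 3: array([0.59815687, 0.01126525])} c [0.57517668 0.11287148] cap [0.57571059 0.11211103] capscene [0.57407686 0.10490584]
yaw 0.20690283725091438 0.20807979453653513
L top [0.49494965 0.15350378] 0.08992974506910563 clk 218.74895054159563
L scene [0.49570852 0.15165876] 0.0884287386613604 clk 217.90461240783173
S top [0.52370665 0.11638077] 0.05158952280110166 clk 195.78872381977044
S scene [0.53418318 0.11772525] 0.0412798455540466 clk 198.64084860513984
chest far edge 0.05 [array([0.403, 0.052]), array([ 0.429, -0.213]), array([ 0.257, -0.243])]
chest far edge 0.1 [array([0.405, 0.049]), array([ 0.43 , -0.202]), array([ 0.267, -0.231])]
chest far edge 0.15 [array([0.408, 0.046]), array([ 0.431, -0.191]), array([ 0.278, -0.218])]
chest scene [array([ 0.445, -0.156]), array([ 0.386, -0.286])]
```

```bash
cat >> h.py <<'E'
CEN=np.array([.5752,.1127]); YAW=.2075; Z=.077
def pose(th,r,side,z=Z):   # th: clock angle deg; side: tool y along phi+side*90deg
    ph=YAW-np.radians(th); a=(ph+side*np.pi/2+np.pi/2)/2
    return [CEN[0]+r*np.cos(ph),CEN[1]+r*np.sin(ph),z], np.pi*np.array([np.cos(a),np.sin(a),0])
def sweep(th0,th1,r,side):
    robot.command_gripper(.45,3)
    robot.goto(*pose(th0,r,side,.16))
    p,o=pose(th0,r,side); robot.move_l(p,o,.12)
    print("down",robot.state()["wrist_force"].round(1))
    robot.command_gripper(.17)
    for t in np.linspace(th0,th1,int(abs(th1-th0)/12)+2)[1:]:
        p,o=pose(t,r,side); robot.move_l(p,o,.07)
    print("end",np.round(robot.state()["wrist_force"],1))
    robot.command_gripper(.135); robot.dwell(.2); print("gap",robot.state()["finger_gap"])
    robot.command_gripper(.4)
    p,o=pose(th1,r,side,.16); robot.move_l(p,o,.12)
    s=robot.state(); print(s["time_s"],s["joint_pos"])
E
python3 - <<'E'
from h import *
for a in ((218.3,.09,-1),(290,.09,-1),(360,.09,-1),(198,.042,-3+2*1),(198,.042,1),(90,.042,1)):
    q=robot.ik(*pose(*a)); print(a,None if q is None else np.round(q,2))
sweep(218.3,360,.09,-1)
cv2.imwrite("pics/t1.png",robot.capture("top")); cv2.imwrite("pics/s1.png",robot.capture("scene"))
i=cv2.imread("pics/s1.png"); cv2.imwrite("pics/s1c.png",cv2.resize(i[60:260,140:360],None,fx=3,fy=3))
E
```

```text
(218.3, 0.09, -1) [ 0.21  0.53  1.86 -0.    0.75 -0.9 ]
(290, 0.09, -1) [0.26 0.68 1.58 0.   0.89 0.4 ]
(360, 0.09, -1) [0.13 0.76 1.41 0.   0.97 1.49]
(198, 0.042, -1) [ 0.13  0.57  1.79 -0.    0.78 -1.33]
(198, 0.042, 1) [ 0.13  0.57  1.79 -0.    0.78  1.81]
(90, 0.042, 1) [ 0.04  0.63  1.67 -0.    0.84 -0.16]
down [-0.3  0.6  0.1]
end [0.5 0.2 0.6]
gap 0.1358460625727793
11.2 [1.26522657e-01 6.63678643e-01 1.36705535e+00 7.77517992e-06
 1.11212459e+00 1.48980995e+00]
```

View pics/s1c.png

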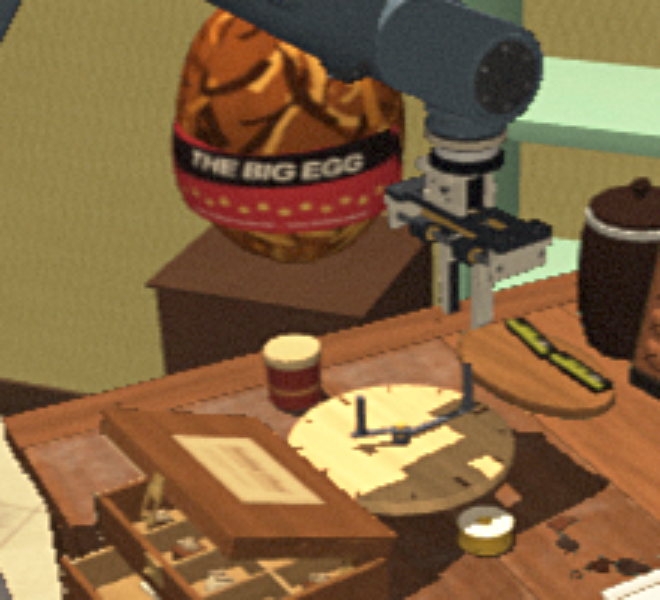

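The long hand now points at the double bar (peg top at crop (467,368)), and the short hand is where it was. Next is the short hand.

```bash
python3 - <<'E'
from h import *
sweep(198,90,.042,1)
robot.goto([.35,.42,.28],robot.state()["tool_rot"])
i=robot.capture("top"); j=robot.capture("scene"); cv2.imwrite("pics/t2.png",i); print(robot.state()["time_s"])
a=cv2.resize(i[160:268,130:280],None,fx=5.3,fy=5.3,interpolation=cv2.INTER_CUBIC)
for th,r in ((0,.09),(90,.042)):
    p,_=pose(th,r,1,.078); u=(proj("top",p)-[130,160]+.5)*5.3; cv2.circle(a,tuple(int(x) for x in u),12,(0,0,255),1)
cv2.imwrite("pics/t2c.png",a)
cv2.imwrite("pics/s2c.png",cv2.resize(j[165:240,220:325],None,fx=7.5,fy=7.5,interpolation=cv2.INTER_CUBIC))
E
```

```text
down [-0.   0.6 -0.9]
end [ 0.3 -0.1 -1. ]
gap 0.13558922888346375
19.1167 [ 4.28885671e-02  5.14877955e-01  1.62713000e+00 -1.34446860e-05
  1.00065730e+00 -1.64610785e-01]
20.825
```

View pics/t2c.png

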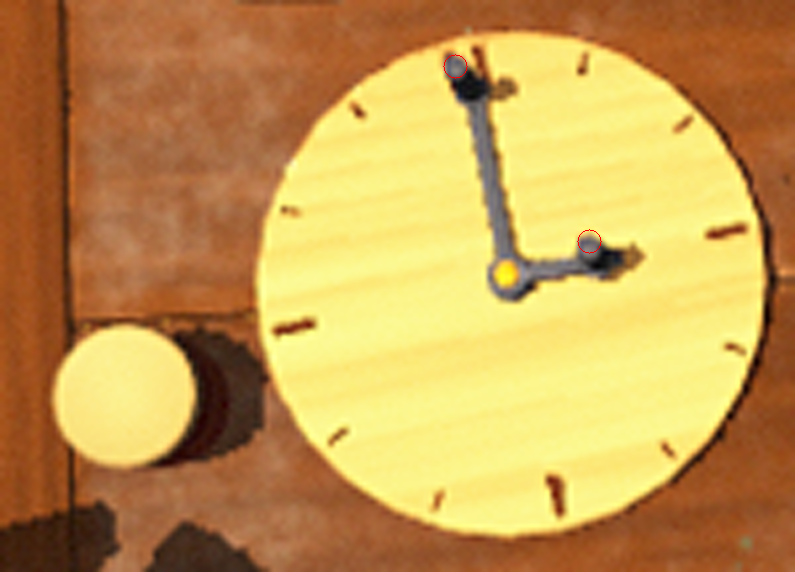

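View pics/s2c.png

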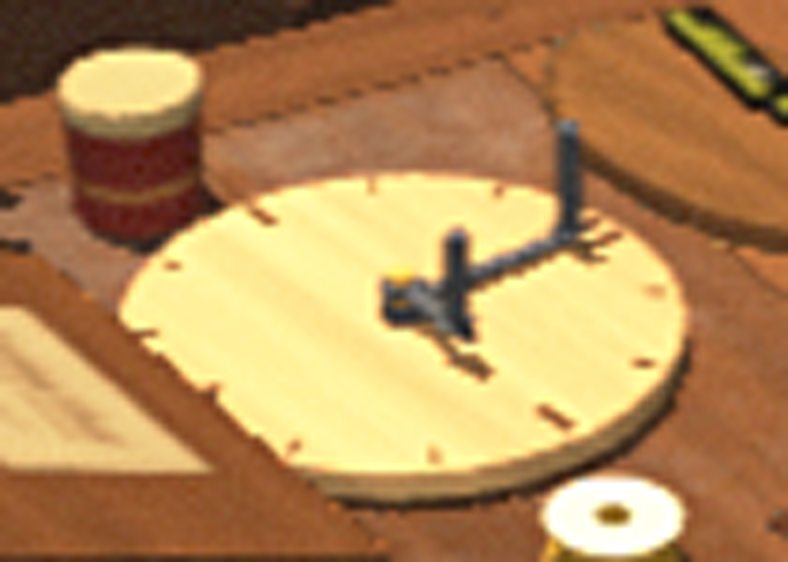

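Both pegs sit inside their expected circles, at (456,66) and (589,241). The clock, tin and ribbon are unmoved, and the arm is clear of them.

```bash
python3 -c "
from plant import robot
print(robot.finish_job())"
```

```text
the job is handed in; nothing more can be done
None
```

The clock is set to three o'clock and the job is handed in at about 21 s: the long hand is at twelve and the short hand at three, the clock, tin and ribbon look unmoved in the final pictures, and the pack, which I did not re-check, was well away from the arm's path.

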